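Spin-test the rotating platform and brake it on the mark

TASK

Test the bearing of the rotating platform on the lab bench: with the fingers, flick its wheel by the stud, either way round, so that it runs freely, and let it coast untouched for at least five seconds. Then brake it with a fingertip laid on the wheel so that it stops with the stud right in front of the pointer tip, give or take a centimetre (a light nudge to finish is fine), and take the hand off. Do not pinch the stud or hit it hard, do not shove or lift the stand, and leave everything else on the bench where it is.

Things in the scene. Friction and masses are not known exactly. Their poses are not given: they have to be found in the camera images.
- stand: The apparatus: a round grey stand, 190 mm across, 2.5 kg, standing loose on rubber feet; the pointer bracket sticks out of it along its own +x, a dark steel strip 24 mm wide reaching 160 mm from the axis with an upright end (144 to 160 mm out) 62 mm high, that carries a small pointed finger aimed inward at the wheel. Origin: on the wheel's axis, at the underside of the feet (bench level); z up.
- wheel (a joint): Turn of the wheel about the upright axis of the stand, free without stops and counting on over whole turns: 0 (and every 2 pi) when the stud stands exactly in front of the pointer tip, growing anticlockwise seen from above. Light, slightly dragging bearing: a flick to 2 rad/s coasts for more than 12 s, losing about 0.1 to 0.25 rad/s each second (more when fast), and the wheel stays where it is stopped.
- hub (a point): Centre of the wheel's flat upper face, 62 mm above the bench. The wheel is an aluminium disc 220 mm across and 12 mm thick, 0.7 kg; in the middle stands a steel hub cap 36 mm across and 10 mm high; the face is bare and flat from the hub cap to the rim except for the stud.
- stud (a point): Middle of the stud: a black upright round peg 14 mm across and 24 mm high, fixed on the wheel's face 85 mm from the axis (its top 86 mm above the bench). This point is 12 mm above the face. A thin dark line on the face runs from the hub cap to the stud.
- pointer_tip (a point): Tip of the fixed pointer on the stand, 118 mm from the axis, 8 mm outside the wheel's rim, level with the wheel's face (62 mm above the bench). When the stud is exactly in front, the stud's centre is 33 mm from it horizontally, towards the hub.
- beaker: Bystander: glass beaker 60 mm across, 75 mm high, standing near the stand. Origin: centre of the underside.
- brass_mass: Bystander: brass laboratory mass 44 mm across, 46 mm high, standing near the stand. Origin: centre of the underside.
- reagent_jar: Bystander: small amber jar 48 mm across, 65 mm high, standing near the stand. Origin: centre of the underside.
- screwdriver: Bystander: screwdriver lying on the bench to the right, about 200 mm long.
- flask: Bystander: red vacuum flask 76 mm across, 262 mm high, on the left. Origin: centre of the underside.
- water_bottle: Bystander: clear bottle 72 mm across, 260 mm high, on the right. Origin: centre of the underside.
- goggles: Bystander: safety goggles 140 mm wide lying on the left, about 40 mm high.
- stud_peg: The stud as a part (same peg as the point stud). Origin: centre of its foot on the wheel's face; turns with the wheel.

How it is judged (in metres and radians):
On the way, in this order (a step that is already met when the one before it is completed fails the run):
1. the wheel coasts with nothing touching it for five seconds ((velocity of joint wheel above 0.2 rad/s or velocity of joint wheel below -0.2 rad/s) and contact force between the fingers and stand below 0.05 N), for 4.8 s.
2. then a fingertip touches the wheel to brake it (contact force between the fingers and stand above 0.1 N).
3. the wheel stands still with the stud in front of the pointer (velocity of joint wheel between -0.05 and 0.05 rad/s and horizontal distance between stud and pointer_tip below 0.0351 m), for 0.1 s.
At the end, for the whole second after the job is handed in: The wheel is at rest (below 0.03 rad/s) with the stud within 10 mm (0.12 rad) of the exact place in front of the pointer tip, untouched; the stand is flat on the bench within 20 mm of where it stood (velocity of joint wheel between -0.03 and 0.03 rad/s and horizontal distance between stud and pointer_tip below 0.0351 m and contact force between the fingers and stand below 0.05 N and height (world z) of stand below 0.004 m and distance of stand from where it was at the start of the episode below 0.02 m and angle between stand's own z axis and vertical below 0.03 rad).
It fails at once if the stand is shoved more than 20 mm, lifted or tipped (distance of stand from where it was at the start of the episode above 0.02 m or height (world z) of stand above 0.008 m or angle between stand's own z axis and vertical above 0.06 rad).
It fails at once if the stud is pinched or hit hard (over 38 N) (contact force between the fingers and stud_peg above 38 N).
It fails at once if a bystander is moved more than 20 mm (distance of any of beaker, brass_mass, reagent_jar, screwdriver, flask, water_bottle, goggles from where it was at the start of the episode above 0.02 m).
It also fails if it takes over 64 s, if anything falls off the work surface, if the arm or the gripper's body presses on something with over 40 N, if the wrist force passes 120 N, or if a joint passes its speed limit or range.

ROBOT

A 6-joint arm with a two-finger parallel gripper is mounted at the origin on the work surface. World frame = base frame: x ahead of the robot, y to its left, z up, the work surface at z = 0. Lengths are in mm, angles in rad, forces in N, time in s.
With the tool pointing down it reaches from about 325 to 900 mm from the base axis. Payload 6.1 kg.
Tool frame: the origin (TCP) lies midway between the tips of the shut fingers; the grasp point (between the pads) lies manip.grip_point_offset behind it (manip.grip_point_offset is the distance from the TCP to the grasp point, in mm); z points along the fingers, y is the direction in which the jaws open and shut (so a half turn about z gives the same grasp; the last joint's range is limited). The gripper opens to 87 mm and grips with 3 to 60 N. Pads are 19 mm wide; open, the fingers measure 117 mm over their backs; the gripper's body (75 mm by 190 mm) begins 51 mm behind the grasp point.
Start: joints at [-1.409, 0.22, 1.526, -0, 1.395, -0.126], TCP at [177.395, -599.288, 222.538] pointing down, gripper open.
Joint ranges: [-2.98, 2.98], [-0.91, 2.08], [0.09, 2.57], [-1.24, 4.39], [0.2, 2.65], [-2.68, 2.68]. Speed limits (rad/s): [2.57, 2.57, 3.01, 3.14, 3.14, 3.14].

INTERFACE

Orientations are given as a unit quaternion [w, x, y, z].
In Python, from bench import sensors, vision, manip gives the robot as it stands.
- The arm moves only by the shell command python3 -m inch 'ROWS' [FORCE]. ROWS is JSON, a list that holds one entry, the list of rows, each a list of 7 numbers: the shift along the tool's x, y, z in mm, then the turn, a rotation vector about the tool's x, y, z in degrees, then the opening in per cent of the stroke, from 0 (shut) to 100 (fully open). A call has 1 to 20 rows; each row is the pose to reach, as a shift and turn from the pose commanded when the call began, along the tool's axes at that moment; what a row does not reach only later rows make up. A row lasts 1/10 s, in which the tool goes at most 50 mm and 8.59 degrees, less where a joint would pass 70% of its speed; a pose out of reach is approached as far as the arm can. A call with a gripper value outside its range is refused whole. The fingers move at their own pace and stop on an object; FORCE is the grip in N (left out, the last holds). Time passes only in rows, so rows that repeat a pose let the fingers close. It gives the time, the measured TCP pose, the force and the opening at its end, in the units of the state.
- sensors.state(): the state, without advancing time (a new reading comes with each control period).
- vision.read_camera(name): name is "scene" or "top"; returns the picture (400x640x3 uint8, red, green, blue); there is no depth.
- vision.camera_params(name): a dict with "vfov" (degrees; the focal length in pixels is half the picture's height over the tangent of half this angle, whatever the lens; pixels are square), "cx", "cy" (the principal point, pixels), "view" (4x4, takes a point from world to camera coordinates). Camera axes: x right, y up, looking along -z (the intrinsics and any distortion apply to the point x, -y, -z); pixel columns grow to the right and rows downward; lengths in mm; the calibration is good to about 2 mm. A picture is of the moment at which its call begins. camera_params takes no time and is no camera call.
- manip.sign_off(): hands the job in, once; it reports no verdict.
The state is a dict: "t": time; "q": joint angles; "joint_vel": joint speeds; "joint_efforts": joint torques, N m; "position": TCP position; "ee_rot": TCP orientation; "ft_force": force on the tool from outside, world axes, zero at the start; "wrist_torque": the same for the moment, N m; "grip_width": opening from 0.0 (shut) to 1.0 (fully open).
Only numpy, scipy, OpenCV 4.12 (cv2) and the standard library are available. Lean on these libraries where they do the work, as an engineer would, in place of code of your own. Each camera call takes 0.05 s, during which the arm holds its last target.

## Working session

There is one attempt and no reset: what is moved stays moved. The work goes in short steps, Python scripts to look and compute and a shell command to move; the robot and the scene stay as the last step left them, time stands still between calls to the robot, and variables do not carry over. Pictures are saved under pics/ and viewed, and the job is handed in when it is done.

```bash
ls; mkdir -p pics; python3 - <<'E'
from bench import sensors, vision, manip
import cv2
s=sensors.state();print(s)
print(manip.grip_point_offset)
for n in ("scene","top"):
    im=vision.read_camera(n);cv2.imwrite(f"pics/{n}0.png",im[:,:,::-1]);print(vision.camera_params(n))
E
```

```text
pics
{'t': 0.0, 'q': array([-1.40909508e+00,  2.21227000e-01,  1.52761983e+00, -1.52787516e-05,
        1.39473335e+00, -1.26109591e-01]), 'joint_vel': array([ 7.78909621e-04,  9.41820640e-04,  6.55237748e-04, -2.57747320e-05,
        9.04873727e-04, -1.73032075e-03]), 'joint_efforts': array([-4.68122198e-04, -4.94608676e+01, -3.87380648e+01,  6.99298619e-02,
        5.70836873e-02, -1.60167283e-04]), 'position': array([ 177.29072432, -598.66204481,  221.43212618]), 'ee_rot': array([-9.93472706e-04,  9.89662790e-01,  1.43410510e-01, -2.52026716e-05]), 'ft_force': array([ 1.07643508,  1.12378309, -0.16914457]), 'wrist_torque': array([-0.00393728, -0.00221471, -0.00623498]), 'grip_width': 1.0009266055756711}
18.700000000000003
{'vfov': 53.249509830116644, 'cx': 321.27432049006063, 'cy': 192.8750478526618, 'view': array([[-5.20065370e-01,  8.53961624e-01, -1.67796269e-02,
         3.20083101e+02],
       [-4.94909515e-01, -2.85273804e-01,  8.20782206e-01,
         2.06807166e+02],
       [ 6.96129717e-01,  4.35164799e-01,  5.70994759e-01,
        -1.79493944e+03],
       [ 0.00000000e+00,  0.00000000e+00,  0.00000000e+00,
         1.00000000e+00]])}
{'vfov': 49.27265816054329, 'cx': 319.7368278077769, 'cy': 198.37301038353692, 'view': array([[ 2.34227220e-02, -9.99533882e-01,  1.95804578e-02,
        -3.13849006e+01],
       [ 9.81928235e-01,  2.66805319e-02,  1.87363524e-01,
        -5.76920079e+02],
       [-1.87798608e-01,  1.48380406e-02,  9.82095472e-01,
        -1.14595331e+03],
       [ 0.00000000e+00,  0.00000000e+00,  0.00000000e+00,
         1.00000000e+00]])}
```

View pics/top0.png

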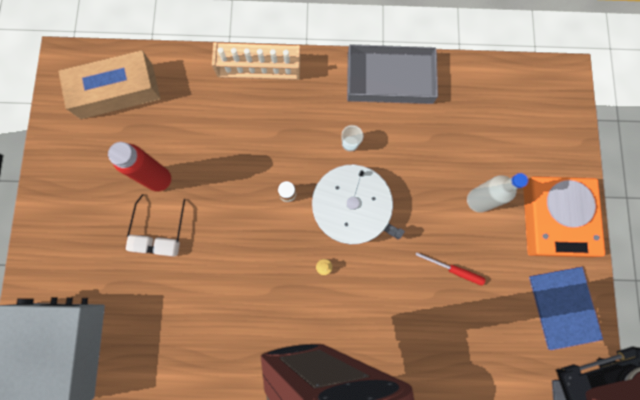

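View pics/scene0.png

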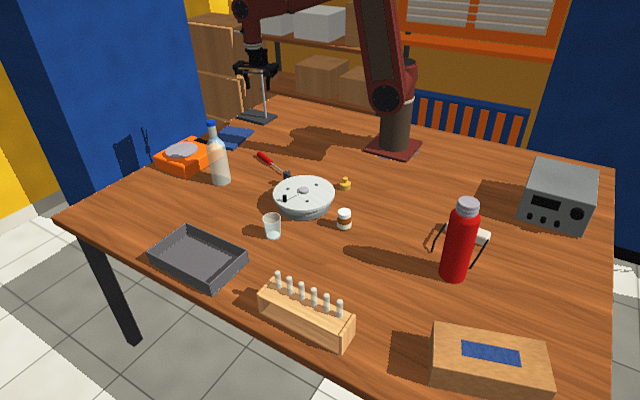

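```bash
cat > h.py <<'E'
import numpy as np,cv2
from bench import vision,sensors
def cam(n):
    p=vision.camera_params(n);f=200/np.tan(np.radians(p['vfov']/2));return f,p['cx'],p['cy'],np.array(p['view'])
def proj(n,P):
    f,cx,cy,V=cam(n);c=V[:3,:3]@np.array(P,float)+V[:3,3];return np.array([cx+f*c[0]/-c[2],cy-f*c[1]/-c[2]])
def unproj(n,u,v,z):
    f,cx,cy,V=cam(n);R=V[:3,:3];o=-R.T@V[:3,3];d=R.T@np.array([(u-cx)/f,-(v-cy)/f,-1]);return o+d*(z-o[2])/d[2]
E
python3 - <<'E'
from h import *
for nm,u,v,z in [("hub",353,203,72),("stud",361.5,173,86),("ptr",397,232,62),("beaker",351,144,0),("jar",287,190,65),("brass",324,267,46),("bottle",520,181,260),("sdrv",417,254,10)]:
    print(nm,unproj("top",u,v,z).round(0))
im=cv2.imread("pics/top0.png")
cv2.imwrite("pics/z0.png",cv2.resize(im[120:290,260:450],None,fx=4,fy=3.5*4/3.5*0.88 if 0 else 3.5,interpolation=cv2.INTER_CUBIC))
im=cv2.imread("pics/scene0.png")
cv2.imwrite("pics/z1.png",cv2.resize(im[160:250,250:370],None,fx=6,fy=6,interpolation=cv2.INTER_CUBIC))
E
```

```text
hub [ 564. -107.   72.]
stud [ 645. -128.   86.]
ptr [ 489. -228.   62.]
beaker [ 754. -106.    0.]
jar [596.  73.  65.]
brass [391. -33.  46.]
bottle [ 592. -476.  260.]
sdrv [ 435. -294.   10.]
```

View pics/z0.png

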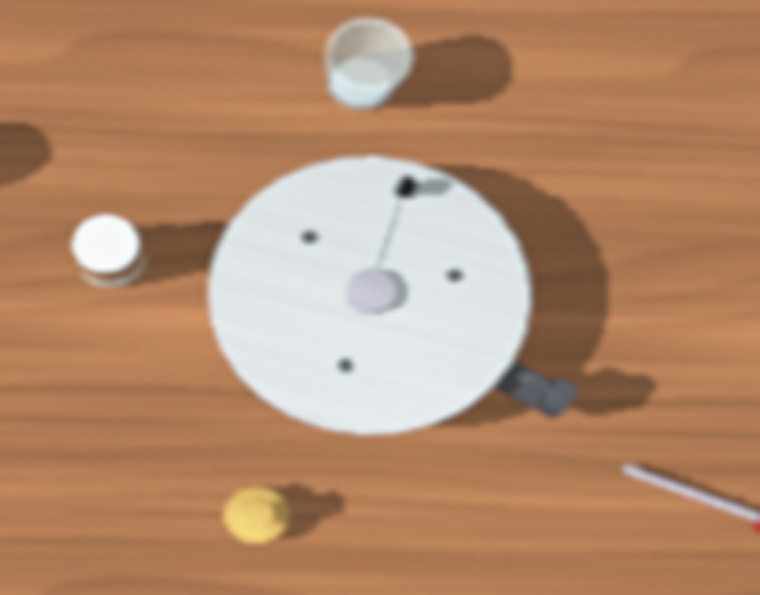

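View pics/z1.png

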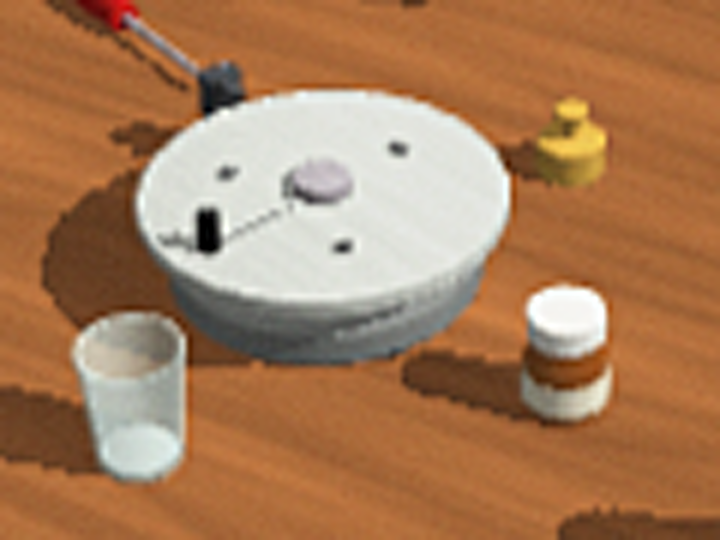

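```bash
cat >> h.py <<'E'
def wheelfit(n,im,roi):
    x0,x1,y0,y1=roi
    hsv=cv2.cvtColor(im,cv2.COLOR_BGR2HSV);m=((hsv[...,1]<45)&(hsv[...,2]>185)).astype(np.uint8)
    z=np.zeros_like(m);z[y0:y1,x0:x1]=m[y0:y1,x0:x1]
    c=max(cv2.findContours(z,cv2.RETR_EXTERNAL,cv2.CHAIN_APPROX_NONE)[0],key=cv2.contourArea)
    c=cv2.convexHull(c)
    P=np.array([unproj(n,u,v,62)[:2] for u,v in c[:,0,:]])
    from scipy.optimize import least_squares
    r=least_squares(lambda p:np.hypot(P[:,0]-p[0],P[:,1]-p[1])-p[2],[564,-107,110],loss='soft_l1')
    return r.x,len(P),np.sqrt(np.mean(r.fun**2))
E
python3 - <<'E'
from h import *
T=cv2.imread("pics/top0.png");S=cv2.imread("pics/scene0.png")
print(wheelfit("top",T,(305,398,155,250)))
print(wheelfit("scene",S,(268,338,170,212)))
f=lambda x,y:(260+x/4,120+y/3.5)
g=lambda x,y:(250+x/6,160+y/6)
print("hubcap top",unproj("top",*f(373,289),72), unproj("scene",*g(322,180),72))
print("stud top",unproj("top",*f(408,184),86), unproj("scene",*g(209,213),86))
print("studfoot",unproj("scene",*g(208,247),62))
print("bracket top mid",unproj("top",*f(556,393),62), unproj("scene",*g(222,74),62))
E
```

```text
(array([ 564.76815791, -104.25247821,  109.45275543]), 40, np.float64(0.5898173167792208))
(array([ 567.65955746, -100.11526087,  109.29967144]), 29, np.float64(2.0868170024855797))
hubcap top [ 565.12762738 -107.69527002   72.        ] [572.73941824 -96.81872217  72.        ]
stud top [ 646.0283605 -129.442525    86.       ] [ 648.79959581 -122.12103999   86.        ]
studfoot [ 649.53056777 -124.32752879   62.        ]
bracket top mid [ 488.5776729  -233.35368306   62.        ] [ 493.18271589 -225.60227728   62.        ]
```

```bash
python3 -m inch '[[[20,-12,0,0,0,2,0],[60,-35,5,0,0,5,0],[100,-58,10,0,0,8,0],[140,-81,15,0,0,10,0],[180,-105,20,0,0,12,0],[220,-128,25,0,0,14,0],[260,-151,30,0,0,16,0],[300,-174,35,0,0,18,0],[340,-198,40,0,0,20,0],[380,-221,45,0,0,22,0],[420,-244,50,0,0,24,0],[460,-268,55,0,0,26,0],[500,-291,60,0,0,28,0],[540,-314,64,0,0,30,0],[575,-334,68,0,0,31.5,0],[595,-346,70,0,0,31.5,0],[604,-351,72,0,0,31.5,0],[604,-351,72,0,0,31.5,0],[604,-351,72,0,0,31.5,0],[604,-351,72,0,0,31.5,0]]]'
python3 - <<'E'
from h import *
s=sensors.state();print(s['position'],s['ee_rot'],s['q'],s['ft_force'])
for n in("top","scene"):
    im=vision.read_camera(n)[:,:,::-1].copy();cv2.imwrite(f"pics/{n}1.png",im)
    u,v=proj(n,s['position']).astype(int);print(u,v);cv2.circle(im,(u,v),2,(0,255,0),1)
    a=im[max(0,v-80):v+80,max(0,u-100):u+100];cv2.imwrite(f"pics/c1{n}.png",cv2.resize(a,None,fx=3.5,fy=3.5,interpolation=cv2.INTER_CUBIC))
E
```

```text
t: 2.1
position: [656.2, -92.7, 150.7]
ee_rot: [0.0, 0.991, -0.131, -0.0]
ft_force: [0.3, 0.1, 0.5]
grip_width: 0.006
[656.20874602 -92.6583614  150.67950595] [ 1.67578112e-04  9.91329952e-01 -1.31395900e-01 -1.28543978e-04] [-2.58967369e-01  3.63929209e-01  1.48819915e+00 -3.79975703e-04
  1.28967682e+00  1.57548833e+00] [0.32018714 0.09788922 0.53426305]
350 162
289 182
```

View pics/c1top.png

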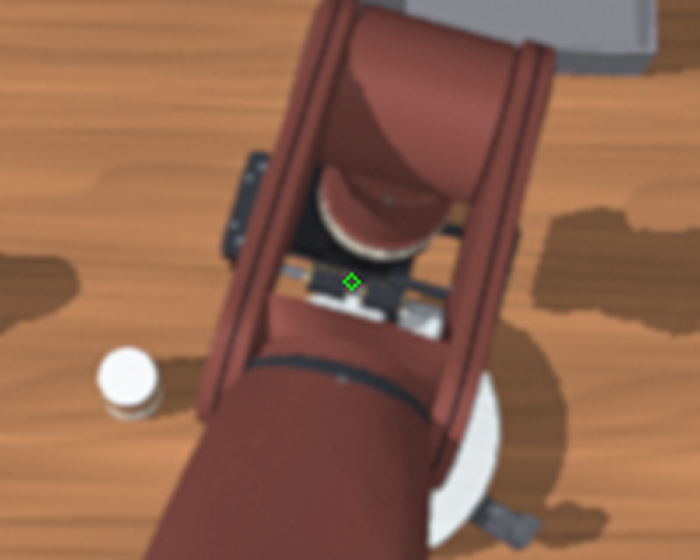

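View pics/c1scene.png

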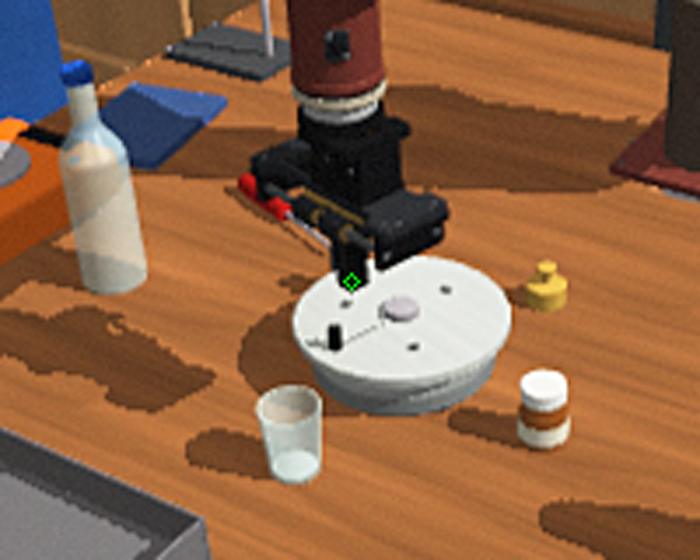

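```bash
python3 -m inch '[[[0,0,30,0,0,0,0],[0,0,60,0,0,0,0],[0,0,74,0,0,0,0],[0,0,79,0,0,0,0],[0,0,79,0,0,0,0],[0,0,79,0,0,0,0]]]'
python3 - <<'E'
from h import *
s=sensors.state();print(s['position'])
n="scene"
im=vision.read_camera(n)[:,:,::-1].copy()
u,v=proj(n,s['position']).astype(int)
a=im[v-45:v+55,u-60:u+60];cv2.imwrite(f"pics/c2{n}.png",cv2.resize(a,None,fx=5.5,fy=5.5,interpolation=cv2.INTER_CUBIC))
E
```

```text
t: 2.8
position: [658.0, -91.7, 73.2]
ee_rot: [0.0, 0.991, -0.131, 0.001]
ft_force: [0.1, 0.6, 0.3]
grip_width: 0.003
[658.00206339 -91.69832129  73.22263653]
```

View pics/c2scene.png

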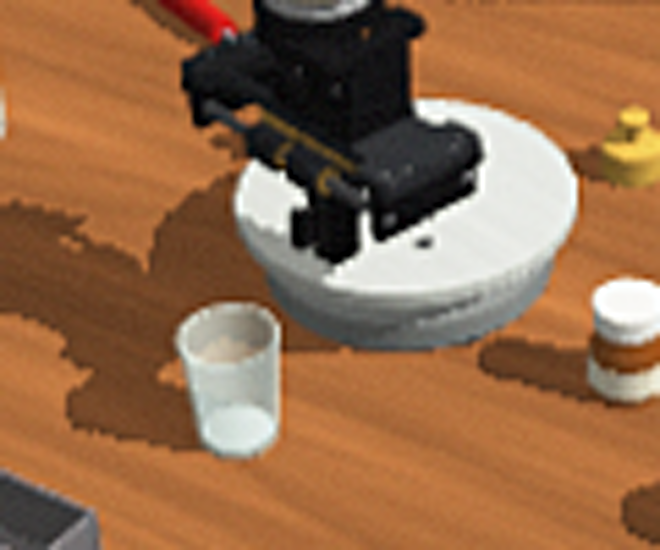

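The picture shows the finger at (335,235) with the stud just left of it at (300,225), clear by a small gap. I'm flicking now.

```bash
python3 -m inch '[[[0,3,0,0,0,0,0],[-1,6,0,0,0,0,0],[-1,9,0,0,0,0,0],[-1,12,0,0,0,0,0],[-1,16,0,0,0,0,0],[-2,22,0,0,0,0,0],[-3,30,0,0,0,0,0],[-6,40,0,0,0,0,0],[-10,52,0,0,0,0,0],[-15,65,0,0,0,0,0],[-16,67,0,0,0,0,0],[-16,65,-15,0,0,0,0],[-16,63,-45,0,0,0,0],[-16,60,-80,0,0,0,0]]]'
python3 - <<'E'
from h import *
s=sensors.state();print(s['t'])
n="scene"
im=vision.read_camera(n)[:,:,::-1].copy();cv2.imwrite("pics/s3.png",im)
a=im[150:260,240:370];cv2.imwrite(f"pics/c3{n}.png",cv2.resize(a,None,fx=5,fy=5,interpolation=cv2.INTER_CUBIC))
E
```

```text
t: 4.25
position: [625.2, -144.4, 152.1]
ee_rot: [-0.0, 0.991, -0.131, -0.001]
ft_force: [0.8, -0.7, 0.0]
grip_width: 0.005
4.25
```

View pics/c3scene.png

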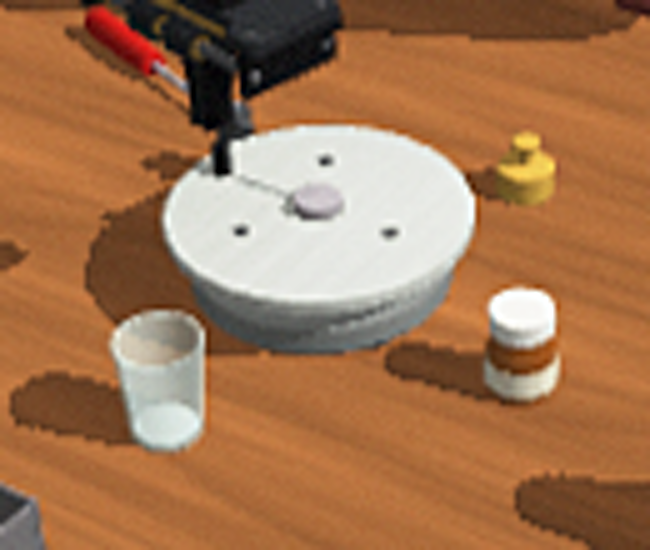

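```bash
cat >> h.py <<'E'
HUB=np.array([566.,-103.])
PA=-121.
def angle(n="scene",im=None,hub=HUB):
    t=sensors.state()['t']
    if im is None: im=vision.read_camera(n)[:,:,::-1].copy()
    g=cv2.GaussianBlur(cv2.cvtColor(im,cv2.COLOR_BGR2GRAY),(0,0),0.8).astype(np.float32)
    A=np.arange(0,360,1.);sc=[]
    for a in A:
        r=np.radians(a);p=[proj(n,[hub[0]+85*np.cos(r),hub[1]+85*np.sin(r),z]) for z in (66,71,76,81)]
        p=np.array(p,np.float32)
        sc.append(cv2.remap(g,p[None,:,0],p[None,:,1],cv2.INTER_LINEAR).mean())
    sc=np.array(sc);i=sc.argmin();w=np.clip(sc.min()+60-sc,0,None);w[np.abs((A-A[i]+180)%360-180)>8]=0
    d=(w*((A-A[i]+180)%360-180)).sum()/w.sum()
    return t,(A[i]+d-PA+180)%360-180,sc.min(),im
E
python3 -m inch '[[[-15,-5,5,0,0,0,0],[-40,-12,15,0,0,0,0],[-70,-22,25,0,0,0,0],[-95,-30,35,0,0,0,0],[-110,-35,40,0,0,0,0],[-114,-36,40,0,0,0,0]]]'
python3 - <<'E'
from h import *
print(angle(im=cv2.imread("pics/s3.png"))[:3])
t,a,s,im=angle();print(t,a,s)
cv2.imwrite("pics/s4.png",im)
for k in range(36):
    r=np.radians(k*10);p=proj("scene",[HUB[0]+85*np.cos(r),HUB[1]+85*np.sin(r),62]);cv2.circle(im,tuple(p.astype(int)),0,(0,0,255),-1)
    p=proj("scene",[HUB[0]+110*np.cos(r),HUB[1]+110*np.sin(r),62]);cv2.circle(im,tuple(p.astype(int)),0,(0,255,0),-1)
p=proj("scene",[HUB[0]+118*np.cos(np.radians(PA)),HUB[1]+118*np.sin(np.radians(PA)),62]);cv2.circle(im,tuple(p.astype(int)),1,(255,0,0),-1)
a=im[150:260,240:370];cv2.imwrite(f"pics/c4.png",cv2.resize(a,None,fx=5,fy=5,interpolation=cv2.INTER_CUBIC))
E
```

```text
t: 4.9
position: [523.9, -79.3, 111.6]
ee_rot: [-0.0, 0.992, -0.13, -0.0]
ft_force: [-0.4, -0.7, 0.3]
grip_width: 0.003
(4.9, np.float64(30.866832049594905), np.float32(24.994873))
4.9 -36.98113545119912 26.058105
```

View pics/c4.png

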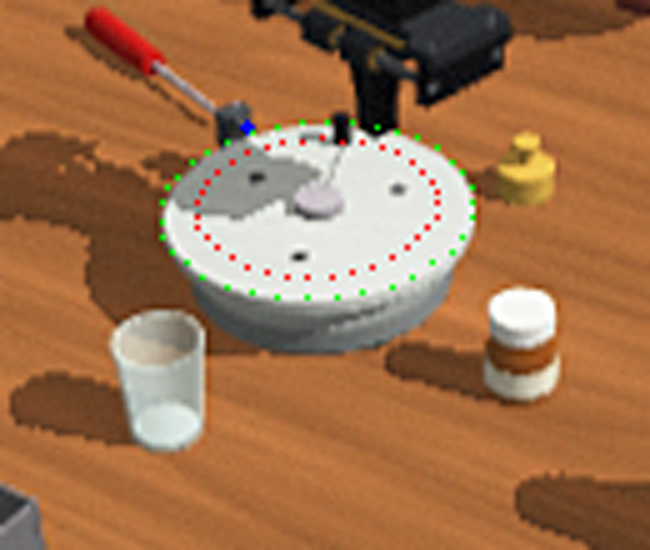

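```bash
python3 -m inch '[[[0,0,0,0,0,0,0],[0,0,0,0,0,0,0],[0,0,0,0,0,0,0],[0,0,0,0,0,0,0],[0,0,0,0,0,0,0],[0,0,0,0,0,0,0],[0,0,0,0,0,0,0],[0,0,0,0,0,0,0],[0,0,0,0,0,0,0],[0,0,0,0,0,0,0],[0,0,0,0,0,0,0],[0,0,0,0,0,0,0],[0,0,0,0,0,0,0],[0,0,0,0,0,0,0],[0,0,0,0,0,0,0]]]' | head -1
python3 -c "
from h import *
print(angle()[:3])"
python3 -m inch '[[[0,0,0,0,0,0,0],[0,0,0,0,0,0,0],[0,0,0,0,0,0,0],[0,0,0,0,0,0,0],[0,0,0,0,0,0,0],[0,0,0,0,0,0,0],[0,0,0,0,0,0,0],[0,0,0,0,0,0,0],[0,0,0,0,0,0,0],[0,0,0,0,0,0,0],[0,0,0,0,0,0,0],[0,0,0,0,0,0,0],[0,0,0,0,0,0,0],[0,0,0,0,0,0,0],[0,0,0,0,0,0,0]]]' | head -1
python3 -c "
from h import *
print(angle()[:3])"
python3 -m inch '[[[0,0,0,0,0,0,0],[0,0,0,0,0,0,0],[0,0,0,0,0,0,0],[0,0,0,0,0,0,0],[0,0,0,0,0,0,0],[0,0,0,0,0,0,0],[0,0,0,0,0,0,0],[0,0,0,0,0,0,0],[0,0,0,0,0,0,0],[0,0,0,0,0,0,0],[0,0,0,0,0,0,0],[0,0,0,0,0,0,0],[0,0,0,0,0,0,0],[0,0,0,0,0,0,0],[0,0,0,0,0,0,0],[0,0,0,0,0,0,0],[0,0,0,0,0,0,0]]]' | head -1
python3 -c "
from h import *
print(angle()[:3])
print(angle()[:3])"
```

```text
t: 6.45
(6.45, np.float64(173.19478306868223), np.float32(21.189941))
t: 8.0
(8.0, np.float64(42.42777595709936), np.float32(14.0703125))
t: 9.75
(9.75, np.float64(-90.95035063195553), np.float32(24.831055))
(9.8, np.float64(-94.28880725900734), np.float32(19.025146))
```

```bash
python3 -m inch '[[[0,0,15,0,0,0,0],[0,0,30,0,0,0,0],[0,0,40,0,0,0,0],[0,0,44,0,0,0,0],[0,0,45,0,0,0,0],[0,0,45,0,0,0,0],[0,0,45,0,0,0,0],[0,0,45,0,0,0,0],[0,0,45,0,0,0,0],[0,0,45,0,0,0,0],[0,0,45,0,0,0,0],[0,0,45,0,0,0,0],[0,0,45,0,0,0,0],[0,0,45,0,0,0,0],[0,0,45,0,0,0,0],[0,0,45,0,0,0,0],[0,0,45,0,0,0,0],[0,0,45,0,0,0,0]]]'
python3 -c "
from h import *
t,a,s,im=angle();print(t,a,s,sensors.state()['position'])
print(angle()[:2])
cv2.imwrite('pics/c5.png',cv2.resize(im[150:260,240:370],None,fx=5,fy=5,interpolation=cv2.INTER_CUBIC))"
```

```text
t: 11.65
position: [525.1, -80.8, 66.5]
ee_rot: [-0.0, 0.991, -0.131, -0.0]
ft_force: [0.4, 0.0, 0.2]
grip_width: 0.003
11.65 -59.102489177822406 15.248047 [525.15291202 -80.78458633  66.54338034]
(11.7, np.float64(-59.05631830985237))
```

View pics/c5.png

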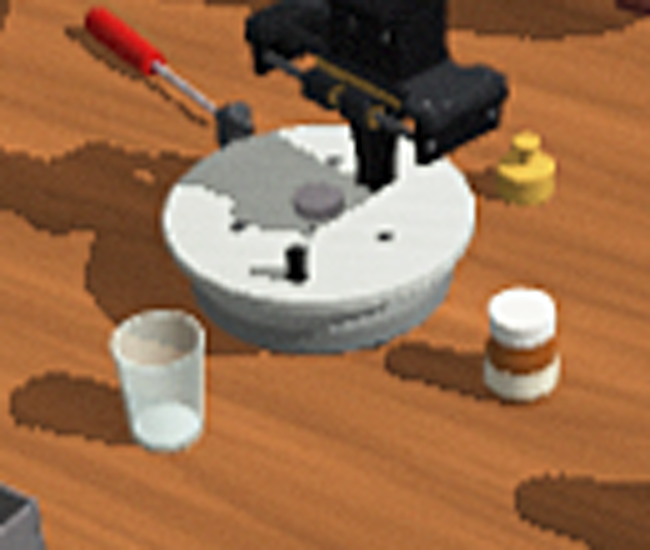

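```bash
sed -i 's/    sc=np.array(sc);i=/    sc=np.array(sc);rel=(A-PA+180)%360-180;sc[(rel>EX[0])\&(rel<EX[1])]=255;i=/; s/^PA=-121./PA=-121.;EX=(-95,-20)/' h.py
cat > w.py <<'E'
from h import *
t,a,s,im=angle();print(round(t,2),round(a,1),s)
t,a,s,im=angle();print(round(t,2),round(a,1),s)
E
python3 w.py; python3 -m inch '[[[0,0,0,0,0,0,0],[0,0,0,0,0,0,0],[0,0,0,0,0,0,0],[0,0,0,0,0,0,0],[0,0,0,0,0,0,0],[0,0,0,0,0,0,0]]]' | head -1; python3 w.py
```

```text
11.75 138.2 16.790771
11.8 135.2 19.376465
t: 12.45
12.45 97.2 20.340332
12.5 94.4 21.730713
```

```bash
python3 -m inch '[[[0,0,0,0,0,0,0],[0,0,0,0,0,0,0],[0,0,0,0,0,0,0],[0,0,0,0,0,0,0],[0,0,0,0,0,0,0],[0,0,1,0,0,0,0],[0,0,2,0,0,0,0],[0,0,3,0,0,0,0]]]'; python3 w.py
```

```text
t: 13.35
position: [525.1, -80.8, 63.4]
ee_rot: [-0.0, 0.991, -0.131, -0.0]
ft_force: [-0.4, 0.4, -0.9]
grip_width: 0.002
13.35 51.2 20.317871
13.4 48.7 20.04419
```

```bash
python3 -m inch '[[[0,0,0,0,0,0,0],[0,0,0,0,0,0,0],[0,0,0,0,0,0,0],[0,0,1,0,0,0,0]]]'; python3 w.py
```

```text
t: 13.85
position: [525.3, -80.9, 62.7]
ee_rot: [0.0, 0.991, -0.131, 0.0]
ft_force: [-0.5, 0.0, -0.2]
grip_width: 0.007
13.85 25.8 15.89209
13.9 23.5 17.481445
```

```bash
python3 -m inch '[[[0,0,0.7,0,0,0,0],[0,0,1.5,0,0,0,0]]]'; python3 w.py
```

```text
t: 14.15
position: [525.3, -80.6, 62.3]
ee_rot: [-0.0, 0.991, -0.131, -0.0]
ft_force: [-5.3, 3.0, 16.6]
grip_width: 0.009
14.15 19.5 16.851562
14.2 19.5 16.108887
```

Braking worked: the wheel stopped at about +19.5°, short of the pointer. I'll lighten the fingertip and carry the wheel round the rest gently by friction.

```bash
python3 -m inch '[[[0,0,-0.7,0,0,0,0],[0.5,-1.5,-0.7,0,0,2,0],[1,-3,-0.7,0,0,4,0],[1.6,-4.5,-0.7,0,0,6,0],[2,-6,-0.7,0,0,8,0],[2.4,-7.5,-0.7,0,0,10,0],[2.4,-7.5,-0.7,0,0,10,0]]]'; python3 w.py
```

```text
t: 14.95
position: [529.9, -74.0, 62.4]
ee_rot: [-0.0, 0.976, -0.217, 0.0]
ft_force: [-1.5, 2.3, 6.2]
grip_width: 0.007
14.95 9.7 16.779297
15.0 9.8 17.343506
```

```bash
python3 -m inch '[[[0.5,-1.5,0,0,0,2,0],[1,-3,0,0,0,4,0],[1.5,-4.5,0,0,0,6,0],[2,-6,0,0,0,8,0],[2.4,-7.3,0,0,0,9.5,0],[2.4,-7.3,0,0,0,9.5,0]]]'; python3 - <<'E'
from h import *
t,a,s,im=angle();print(t,a,s);cv2.imwrite("pics/s6.png",im)
cv2.imwrite('pics/c6.png',cv2.resize(im[165:220,265:345],None,fx=10,fy=10,interpolation=cv2.INTER_CUBIC))
E
```

```text
t: 15.65
position: [535.1, -68.5, 62.3]
ee_rot: [-0.0, 0.955, -0.296, 0.0]
ft_force: [-1.5, 0.5, 6.3]
grip_width: 0.004
15.65 0.27579031044615476 17.214355
```

View pics/c6.png

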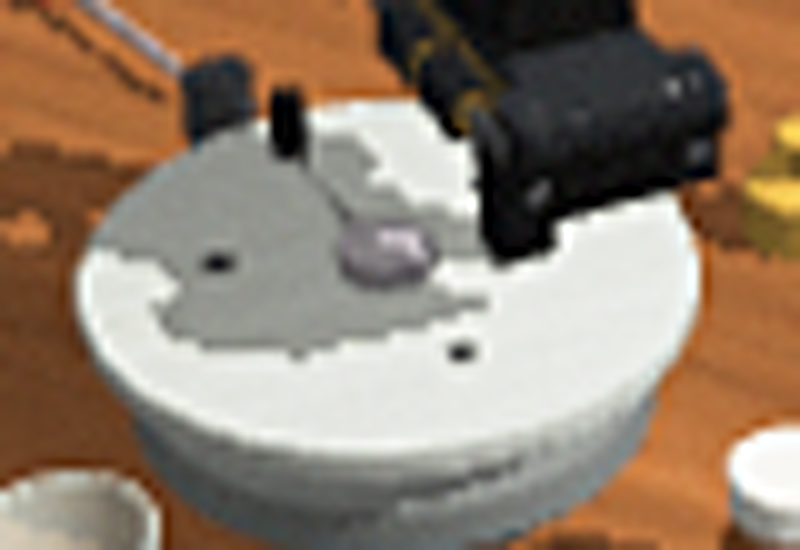

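```bash
python3 -m inch '[[[0,0,-1,0,0,0,0],[0,0,-5,0,0,0,0],[0,0,-20,0,0,0,0],[0,0,-45,0,0,0,0],[0,0,-75,0,0,0,0],[-25,-11,-90,0,0,0,0],[-65,-29,-100,0,0,0,0],[-105,-46,-100,0,0,0,0],[-145,-64,-100,0,0,0,0],[-185,-82,-100,0,0,0,0],[-220,-97,-100,0,0,0,0],[-235,-104,-100,0,0,0,0],[-235,-104,-100,0,0,0,0],[-235,-104,-100,0,0,0,0]]]'; python3 - <<'E'
from h import *
import h
h.EX=(500,501)
t,a,s,im=angle();print(t,a,s);cv2.imwrite("pics/s7.png",im)
cv2.imwrite('pics/c7s.png',cv2.resize(im[165:220,265:345],None,fx=10,fy=10,interpolation=cv2.INTER_CUBIC))
im=vision.read_camera("top")[:,:,::-1].copy();cv2.imwrite("pics/t7.png",im)
print(angle("top",im,np.array([564.8,-104.3]))[1])
cv2.imwrite('pics/c7.png',cv2.resize(im[155:250,305:415],None,fx=6,fy=6,interpolation=cv2.INTER_CUBIC))
try: print(wheelfit("top",im,(305,398,155,250)),wheelfit("top",cv2.imread("pics/top0.png"),(305,398,155,250)))
except Exception as e: print(e)
E
```

```text
t: 17.1
position: [400.4, 150.3, 162.6]
ee_rot: [-0.0, 0.955, -0.296, 0.001]
ft_force: [0.9, -0.2, -0.2]
grip_width: 0.005
17.1 2.3383261420270856 22.759277
2.325538182299397
(array([ 566.65369478, -104.21277697,  108.42907136]), 31, np.float64(7.708394174966829)) (array([ 564.76815791, -104.25247821,  109.45275543]), 40, np.float64(0.5898173167792208))
```

View pics/c7.png

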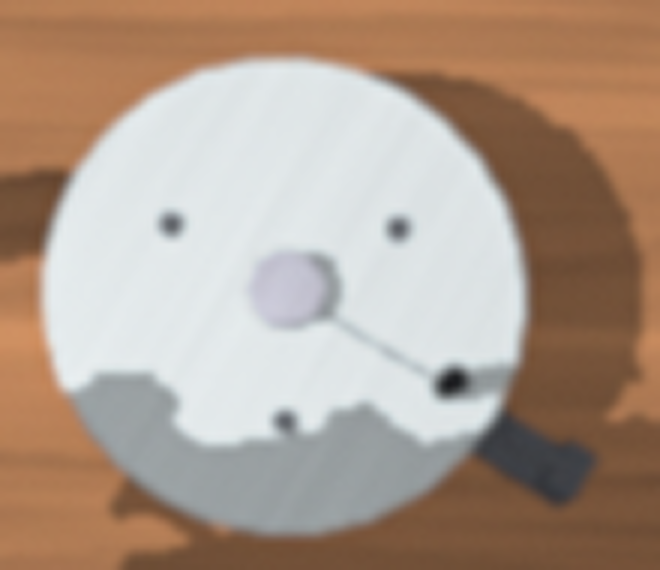

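View pics/c7s.png

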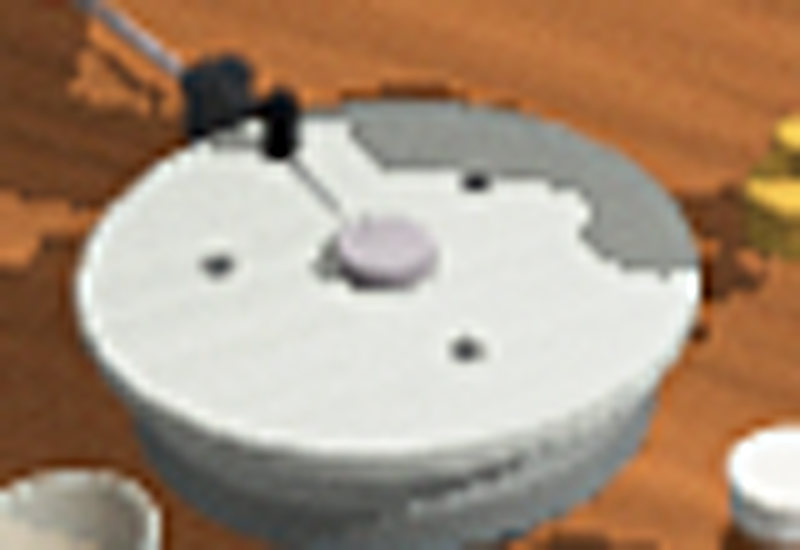

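```bash
python3 - <<'E'
from h import *
im=cv2.imread("pics/t7.png")
H=np.array([564.8,-104.3])
def ang(P):d=P[:2]-H;return np.degrees(np.arctan2(d[1],d[0])).round(1),np.hypot(*d).round(1)
f=lambda x,y:(305+x/6-.4,155+y/6-.4)
print("bracket end",ang(unproj("top",*f(580,483),62)))
print("stud top",ang(unproj("top",*f(454,381),86)),"line",ang(unproj("top",*f(380,347),62)),ang(unproj("top",*f(420,371),62)))
a=im[195:250,360:420];cv2.imwrite('pics/c8.png',cv2.resize(a,None,fx=10,fy=10,interpolation=cv2.INTER_CUBIC))
g=im.copy();
big=cv2.resize(im[195:250,360:420],None,fx=10,fy=10,interpolation=cv2.INTER_CUBIC)
for pa,c in((-119,(0,255,255)),(-121,(0,255,0)),(-123,(255,255,0))):
    d=np.array([np.cos(np.radians(pa)),np.sin(np.radians(pa))])
    for r in(118,160):
        p=proj("top",[*(H+r*d),62]);q=((p-[360,195]+.5)*10).astype(int);cv2.circle(big,tuple(q),3,c,-1)
cv2.imwrite('pics/c8.png',big)
E
```

```text
bracket end (np.float64(-121.8), np.float64(158.9))
stud top (np.float64(-119.6), np.float64(85.8)) line (np.float64(-118.3), np.float64(50.7)) (np.float64(-118.8), np.float64(71.8))
```

View pics/c8.png

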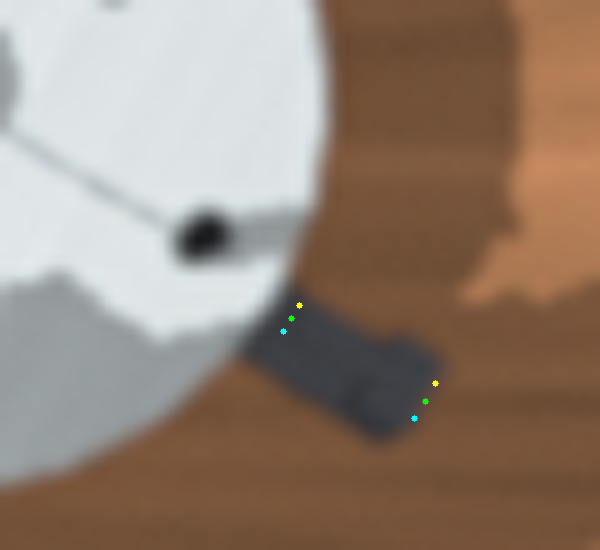

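```bash
python3 -m inch '[[[0,0,0,0,0,0,0],[0,0,0,0,0,0,0],[0,0,0,0,0,0,0],[0,0,0,0,0,0,0],[0,0,0,0,0,0,0],[0,0,0,0,0,0,0],[0,0,0,0,0,0,0],[0,0,0,0,0,0,0],[0,0,0,0,0,0,0],[0,0,0,0,0,0,0]]]'|head -2
python3 - <<'E'
from h import *
import h
h.EX=(500,501)
t,a,s,im=angle();print(t,a)
a=cv2.imread("pics/scene0.png");b=im
for nm,(x0,x1,y0,y1) in dict(bracket=(282,294,168,180),base=(285,330,205,222),jar=(335,355,205,232),brass=(336,355,174,192),beaker=(260,284,210,240)).items():
    r=cv2.matchTemplate(b[y0-6:y1+6,x0-6:x1+6],a[y0:y1,x0:x1],cv2.TM_CCOEFF_NORMED);_,m,_,l=cv2.minMaxLoc(r);print(nm,l[0]-6,l[1]-6,round(m,2))
E
```

```text
t: 18.2
position: [399.9, 150.3, 161.7]
18.2 2.3903818346196886
bracket -4 2 0.66
base 0 0 1.0
jar 0 0 1.0
brass 0 0 0.98
beaker 0 0 1.0
```

```bash
python3 -c "
from bench import manip
print(manip.sign_off())"
```

```text
the job is handed in; nothing more can be done
None
```

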